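Check a lidded meal box under the height gauge

ROBOT

A 6-joint arm with a two-finger parallel gripper is mounted at the origin on the work surface. World frame = base frame: x ahead of the robot, y to its left, z up, the work surface at z = 0. Lengths are in m, angles in rad, forces in N, time in s.
With the tool pointing down it reaches from about 0.35 to 0.975 m from the base axis. Payload 4.9 kg.
Tool frame: the origin (TCP) lies midway between the tips of the shut fingers; the grasp point (between the pads) lies 19 mm behind it; z points along the fingers, y is the direction in which the jaws open and shut (so a half turn about z gives the same grasp; the last joint's range is limited). The gripper opens to 85 mm and grips with 20 to 120 N. Pads are 22 mm wide; open, the fingers measure 114 mm over their backs; the gripper's body (76 mm by 85 mm) begins 54 mm behind the grasp point. The pads swing forward as they close: fully open they stand 13 mm farther back than shut.
Start: joints at [-1.3, 0.053, 1.613, -0, 1.476, -0.119], TCP at [0.237, -0.578, 0.231] pointing down, gripper open.
Joint ranges: [-3.01, 3.01], [-1.01, 2.22], [0.06, 2.58], [-1.02, 4.17], [0.09, 2.62], [-3.14, 3.14]. Speed limits (rad/s): [2.57, 2.57, 3.14, 3.14, 3.14, 3.14].

INTERFACE

Orientations are given as a rotation vector (axis times angle).
In Python, from station import ctrl gives the robot as it stands.
- The arm moves only by the tool play_rows, never from a script. Its argument "motion" is a list that holds one entry, the list of rows, each a list of 7 numbers: the closure, from -1 (fully open) to 1 (shut), then the shift along the tool's x, y, z in cm, then the turn, a rotation vector about the tool's x, y, z in degrees. A call has 1 to 20 rows; each row is the pose to reach, as a shift and turn from the pose measured when the call began, along the tool's axes at that moment; what a row does not reach only later rows make up. A row lasts 1/8 s, in which the tool goes at most 62.5 mm and 10.7 degrees, less where a joint would pass 70% of its speed; a pose out of reach is approached as far as the arm can. A call with a gripper value outside its range is refused whole. The fingers move at their own pace and stop on an object; "newtons" is the grip in N (left out, the last holds). Time passes only in rows, so rows that repeat a pose let the fingers close. It gives the time, the measured TCP pose, the force and the opening at its end, in the units of the state.
- ctrl.get_obs(): the state, without advancing time (a new reading comes with each control period).
- ctrl.get_image(name): name is "side" or "top"; returns a dict with "color" (400x640x3 uint8, red, green, blue), "mtx" (3x3 intrinsics, pixels), "D" ([k1, k2, p1, p2, k3] as OpenCV has them; the pictures are not rectified), "T" (4x4, takes a point from camera to world coordinates). Camera axes: x right, y up, looking along -z (the intrinsics and any distortion apply to the point x, -y, -z); pixel columns grow to the right and rows downward; lengths in m; the calibration is good to about 2 mm. A picture is of the moment at which its call begins. There is no depth.
- ctrl.finish_job(): hands the job in, once; it reports no verdict.
The state is a dict: "t": time; "q": joint angles; "dq": joint speeds; "effort": joint torques, N m; "tool_pos": TCP position; "tool_rot": TCP orientation; "contact_force": force on the tool from outside, world axes, zero at the start; "wrist_torque": the same for the moment, N m; "opening": finger opening in m.
Only numpy, scipy, OpenCV 4.12 (cv2) and the standard library are available. Lean on these libraries where they do the work, as an engineer would, in place of code of your own. Each camera call takes 0.05 s, during which the arm holds its last target.

TASK

Press the meal box's lid fully home, then check that the box clears the height limit: slide it flat on the table, end first, into the mouth of the gauge and under the bridge bar until it bears firmly on the end stop, and leave it there. Be gentle: neither crush the lid nor ram the gauge, and leave everything else on the bench where it is.

Things in the scene. Friction and masses are not known exactly. Their poses are not given: they have to be found in the camera images.
- mealbox: The work piece: a rectangular kraft-brown meal box, closed and rigid, 130 long (its x axis), 60 wide (y), 44 high without the lid, 50 over all with the lid home; 0.15 to 0.35 kg. Origin at the centre of its underside, z up. Loose on the table; its two ends are alike. It can be gripped across its 60 mm width below the lid (about 40 N).
- lid: The box's cream press-on lid: a flat plate 126 by 56, 6 thick, 2 mm inside the box's outline. Origin: centre of its top face. It only moves straight up and down on the box and cannot come off. Home, its top is 50 above the box's underside; it starts 4.5 to 8 proud. A stiff push fit: about 7 N moves it down evenly, then it stops hard. More than 40 N damages it.
- gauge: Steel height gauge, bolted to the table. Origin on the table under the middle of its bridge bar; x = direction in which boxes are pushed through (along the lane), y = along the bar, z up. The table is the lane's floor; two guide rails, 22 high and 8 thick, leave 66 between them from x = -50 to +140. A box pressed on any part of it with over 20 N counts as rammed.
- bar_mid (a point): Middle of the underside of the gauge's fixed bridge bar, 52.5 above the table. The bar is 12 by 12 in section, 116 long, its top at 64.5, on two 22 by 22 posts centred 47 to either side (nuts on top up to 71).
- lane_mouth (a point): Middle of the lane's mouth, on the table, 98 before the bar. Here the guide rails stand about 97 apart inside, and close in to 66 at 50 before the bar.
- lane_end (a point): Middle of the far end of the rails, on the table, 140 beyond the bar. Before it sits the adjustable end stop: a black rubber pad 44 wide, 4 to 34 above the table, facing the mouth, on a spring (2 N per mm, 10 mm travel, then hard). Its face has been set 75 to 105 beyond the bar and is not measured: find it by feel. 3 N or more on it is firm.
- tub_a: Bystander, leave alone: round lidded paper tub, diameter 90, height 66. Origin at the centre of its underside.
- tub_b: Bystander, leave alone: round lidded paper tub, diameter 90, height 66. Origin at the centre of its underside.
- tub_c: Bystander, leave alone: round lidded paper tub, diameter 90, height 66. Origin at the centre of its underside.
- bowl: Bystander, leave alone: open steel bowl, diameter 150, height 60. Origin at the centre of its underside.
- jar: Bystander, leave alone: glass jar with a steel cap, diameter 60, height 90. Origin at the centre of its underside.
- lids: Bystander, leave alone: stack of four spare round lids, diameter 90, height 35. Origin at the centre of its underside.
- tape: Bystander, leave alone: desk tape dispenser, 140 by 60, 91 high. Origin at the centre of its underside.
Mind the look-alikes: they are no part of the job. Leave any purple or yellow look-alike of the mealbox alone.

How it is judged:
On the way, in this order (a step that is already met when the one before it is completed fails the run):
1. the lid is fully home (within 1.5 mm) (z of lid in the frame of mealbox below 0.0515 m), for 0.2 s.
2. the box lies flat in the lane under the bar, lid home, and bears on the end stop with 3 N or more (z of lid in the frame of mealbox below 0.0515 m and x of mealbox in the frame of gauge between 0.006 and 0.06 m and y of mealbox in the frame of gauge between -0.008 and 0.008 m and angle between the x axis of mealbox and the x axis of gauge, either way round below 0.08 rad and angle between mealbox's own z axis and vertical below 0.05 rad and height (world z) of mealbox below 0.004 m and contact force between mealbox and gauge above 3 N), for 0.2 s.
At the end, for the whole second after the job is handed in: The meal box stands flat on the table in the gauge's lane, its middle 6 to 60 mm beyond the bar's centre line, within 8 mm of the lane's centre and 0.08 rad of its direction, lid within 1.5 mm of home, at rest and released (z of lid in the frame of mealbox below 0.0515 m and x of mealbox in the frame of gauge between 0.006 and 0.06 m and y of mealbox in the frame of gauge between -0.008 and 0.008 m and angle between the x axis of mealbox and the x axis of gauge, either way round below 0.08 rad and angle between mealbox's own z axis and vertical below 0.05 rad and height (world z) of mealbox below 0.004 m and linear speed of mealbox below 0.01 m/s); the robot touches nothing.
It fails at once if more than 40 N on the lid (contact force between lid and anything else above 40 N).
It fails at once if the box rams the gauge with more than 20 N (contact force between mealbox and gauge above 20 N).
It fails at once if a bystander is moved by more than 25 mm (distance of any of tub_a, tub_b, tub_c, bowl, jar, lids, tape from where it was at the start of the episode above 0.025 m).
It also fails if it takes over 67 s, if anything falls off the work surface, if the arm or the gripper's body presses on something with over 40 N, if the wrist force passes 120 N, or if a joint passes its speed limit or range.

## Working session

There is one attempt and no reset: what is moved stays moved. The work goes in short steps, Python scripts to look and compute and a tool call to move; the robot and the scene stay as the last step left them, time stands still between calls to the robot, and variables do not carry over. Pictures are saved under pics/ and viewed, and the job is handed in when it is done.

Besides the shell and the picture viewer there is one more tool, called after "Request:" as a command line: name --argument value ..., lists and objects as JSON in quotes. play_rows: Moves the arm, as the interface text tells. Its arguments: {"type":"object","properties":{"motion":{"type":"array"},"newtons":{"type":"number"}},"required":["motion"]}

```bash
ls; mkdir -p pics; python3 - <<'E'
from station import ctrl
import cv2,pickle
o=ctrl.get_obs();print(o)
for n in("side","top"):
    im=ctrl.get_image(n);pickle.dump(im,open(f"{n}0.pkl","wb"))
    cv2.imwrite(f"pics/{n}0.png",im["color"][:,:,::-1]);print(n,im["mtx"],im["D"],im["T"])
E
```

```text
pics
{'t': 0.0, 'q': array([-1.29998365e+00,  5.33428513e-02,  1.61431146e+00, -2.32580680e-05,
        1.47598265e+00, -1.18998833e-01]), 'dq': array([ 0.00059767, -0.00201026, -0.00043626, -0.00088129,  0.00042187,
        0.00137932]), 'effort': array([-2.14123042e-04, -3.93693602e+01, -3.70172632e+01, -2.65022763e-04,
        6.94878850e-03,  1.24062151e-05]), 'tool_pos': array([ 0.23733506, -0.5775071 ,  0.23006127]), 'tool_rot': array([-3.08011071e+00, -6.08054027e-01,  2.79598257e-04]), 'contact_force': array([-0.06761962, -0.15051862,  0.15591862]), 'wrist_torque': array([-7.13818503e-05,  4.99438174e-03, -7.60596131e-03]), 'opening': 0.08557193130700425}
side [[456.31437683   0.         317.37190919]
 [  0.         456.31437683 194.04631583]
 [  0.           0.           1.        ]] [-0.12093933  0.          0.          0.          0.        ] [[-0.89253743  0.34755699 -0.28736922  0.13242632]
 [-0.45089258 -0.69979643  0.55405852  0.80294513]
 [-0.00853304  0.62409062  0.78130538  1.2246574 ]
 [ 0.          0.          0.          1.        ]]
top [[487.50223211   0.         330.04731135]
 [  0.         487.50223211 194.56143726]
 [  0.           0.           1.        ]] [-0.1378496  0.         0.         0.         0.       ] [[ 0.00522583  0.99900231 -0.04435166  0.45519619]
 [-0.99992194  0.00471698 -0.01157004 -0.03629915]
 [-0.01134929  0.04440866  0.99894898  1.80657548]
 [ 0.          0.          0.          1.        ]]
```

View pics/side0.png

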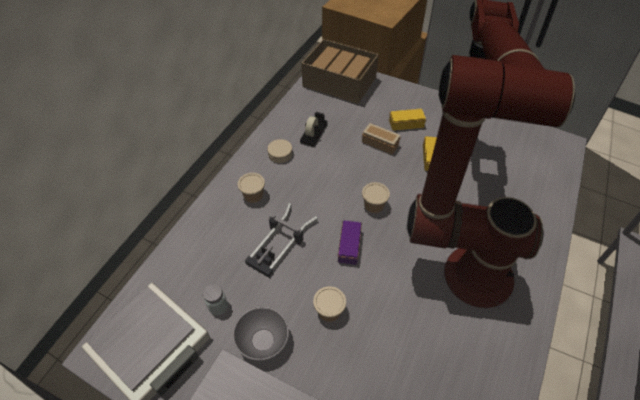

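View pics/top0.png

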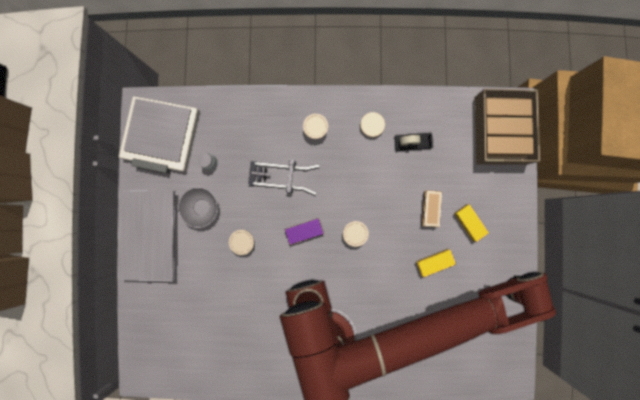

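```bash
python3 - <<'E'
import cv2
t=cv2.imread("pics/top0.png");s=cv2.imread("pics/side0.png")
a=cv2.resize(t[180:285,395:500],(400,400),interpolation=cv2.INTER_CUBIC)
b=cv2.resize(s[90:175,345:445],(400,400),interpolation=cv2.INTER_CUBIC)
cv2.imwrite("pics/c0.png",cv2.hconcat([a,b]))
a=cv2.resize(t[145:210,240:330],(400,290),interpolation=cv2.INTER_CUBIC)
b=cv2.resize(s[195:280,240:330],(400,380),interpolation=cv2.INTER_CUBIC)
b=b[:290] if 0 else cv2.resize(b,(400,290))
cv2.imwrite("pics/c1.png",cv2.hconcat([a,b]))
E
```

```text
(no output)
```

View pics/c0.png

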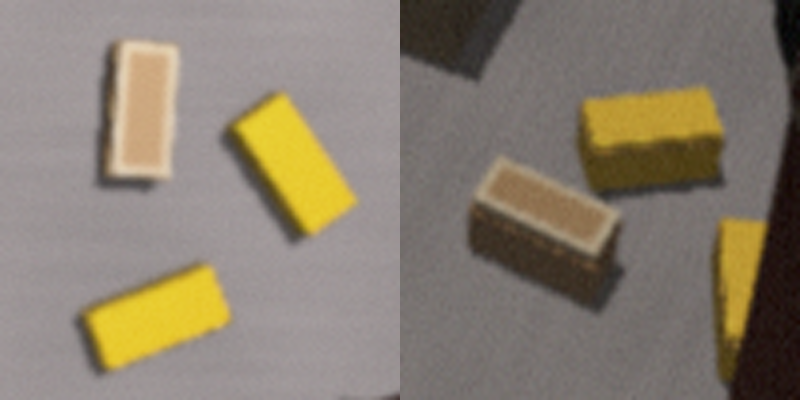

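View pics/c1.png

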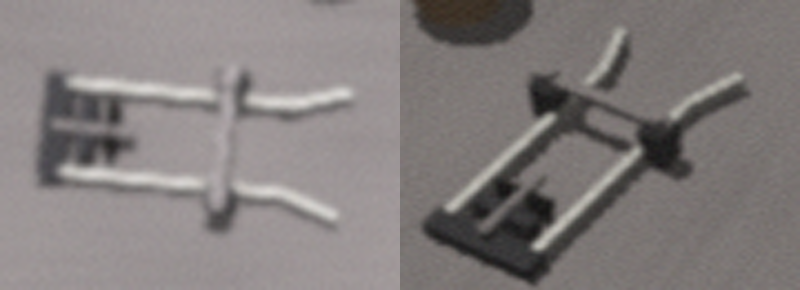

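Candidates: the brown box with cream lid at top (432,209) / side (381,137), the purple box at top (304,232), and yellow boxes at top (472,223) and (436,264). The kraft ones at (510,125) sit inside a crate. By description I choose (432,209): the close crop shows a kraft body with a cream rim and a label. In the top view the gauge mouth opens to the right at (317,180).

```bash
cat > h.py <<'E'
import numpy as np,cv2
def ray(im,px):
    px=np.array(px,float).reshape(-1,1,2)
    u=cv2.undistortPoints(px,im["mtx"],np.array(im["D"],float)).reshape(-1,2)
    d=np.c_[u[:,0],-u[:,1],-np.ones(len(u))]@im["T"][:3,:3].T
    return im["T"][:3,3],d
def plane(im,px,z):
    o,d=ray(im,px); return o+d*((z-o[2])/d[:,2])[:,None]
def proj(im,P):
    P=np.array(P,float).reshape(-1,3);T=im["T"];c=(P-T[:3,3])@T[:3,:3]
    return cv2.projectPoints(c*[1,-1,-1],np.zeros(3),np.zeros(3),im["mtx"],np.array(im["D"],float))[0].reshape(-1,2)
def bigmask(m):
    n,l,s,c=cv2.connectedComponentsWithStats(m.astype(np.uint8)); k=1+s[1:,4].argmax(); return (l==k),s[k]
E
python3 - <<'E'
import pickle
from h import *
for n,roi,zs in(("top",(185,232,415,448),None),("side",(118,160,355,408),None)):
    im=pickle.load(open(n+"0.pkl","rb"));c=im["color"].astype(int)
    r0,r1,c0,c1=roi
    # colour sample
    hsv=cv2.cvtColor(im["color"],cv2.COLOR_RGB2HSV)
    sub=hsv[r0:r1,c0:c1]
    m=(sub[...,1]>45)&(sub[...,2]>(110 if n=="top" else 95))
    m,s=bigmask(m)
    up=cv2.resize((m*255).astype(np.uint8),None,fx=4,fy=4,interpolation=cv2.INTER_NEAREST)
    ct=max(cv2.findContours(m.astype(np.uint8),cv2.RETR_EXTERNAL,cv2.CHAIN_APPROX_NONE)[0],key=cv2.contourArea)
    pts=ct.reshape(-1,2)+[c0,r0]
    P=plane(im,pts,0.056)[:,:2]
    (cx,cy),(w,h),a=cv2.minAreaRect((P*1000).astype(np.float32))
    print(n,s,(cx,cy),(w,h),a)
    ys,xs=np.nonzero(m);Q=plane(im,np.c_[xs+c0,ys+r0],0.056)[:,:2]
    C=np.cov(Q.T);w_,v=np.linalg.eigh(C);print(Q.mean(0),np.degrees(np.arctan2(v[1,1],v[0,1])),np.sqrt(12*w_))
    o=im["color"][r0:r1,c0:c1,::-1].copy();o[~m]//=3
    cv2.imwrite(f"pics/m_{n}.png",cv2.resize(o,None,fx=8,fy=8,interpolation=cv2.INTER_NEAREST))
E
```

```text
top [  8   5  19  38 589] (484.75628662109375, -381.4699401855469) (62.03854751586914, 131.591796875) 85.6847152709961
[ 0.48501709 -0.38288934] 175.5438203569353 [0.05913653 0.13118056]
side [  7   5  39  22 392] (478.9421691894531, -381.160400390625) (68.97542572021484, 131.48153686523438) 86.43338012695312
[ 0.48078963 -0.38513122] 176.72286467293554 [0.06005082 0.12967032]
```

```bash
python3 - <<'E'
import cv2
a=cv2.imread("pics/m_top.png");b=cv2.imread("pics/m_side.png");print(a.shape,b.shape)
h=max(a.shape[0],b.shape[0])
f=lambda i:cv2.copyMakeBorder(i,0,h-i.shape[0],0,0,cv2.BORDER_CONSTANT)
cv2.imwrite("pics/m.png",cv2.hconcat([f(a),f(b)]))
E
```

```text
(376, 264, 3) (336, 424, 3)
```

View pics/m.png

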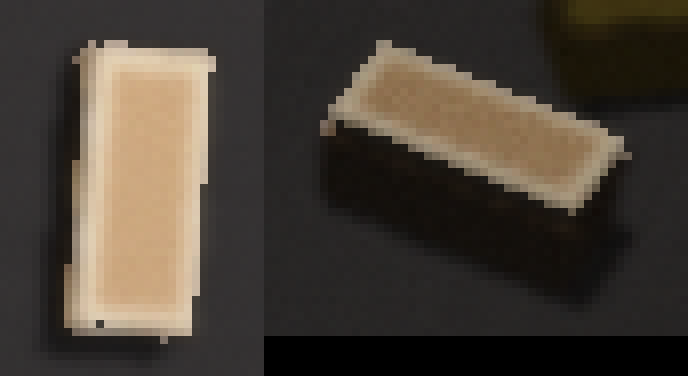

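```bash
python3 - <<'E'
import pickle
from h import *
outs=[]
for n,roi,th in(("top",(150,205,240,330),0),("side",(195,280,235,325),0)):
    im=pickle.load(open(n+"0.pkl","rb"))
    r0,r1,c0,c1=roi
    sub=im["color"][r0:r1,c0:c1].astype(int);g=sub.mean(2)
    hsv=cv2.cvtColor(im["color"],cv2.COLOR_RGB2HSV)[r0:r1,c0:c1]
    bg=np.median(sub.reshape(-1,3),0);print(n,bg,np.percentile(g,[1,50,90,97,99]))
    m=g>np.median(g)+32
    ys,xs=np.nonzero(m);P=plane(im,np.c_[xs+c0,ys+r0],0.022)[:,:2]
    nn,l,s,c=cv2.connectedComponentsWithStats(m.astype(np.uint8))
    for k in range(1,nn):
        if s[k,4]<12: continue
        y,x=np.nonzero(l==k);Q=plane(im,np.c_[x+c0,y+r0],0.022)[:,:2]
        # straight portion 
        print(k,s[k],"ymin,max",Q[:,1].min().round(4),Q[:,1].max().round(4),"x",Q[:,0].min().round(4),Q[:,0].max().round(4))
        f=np.polyfit(Q[:,1],Q[:,0],1);print("  fit",f, "deg",np.degrees(np.arctan(f[0])))
    o=sub[...,::-1].astype(np.uint8).copy();o[~m]//=2
    outs.append(cv2.resize(o,(390,390 if 0 else int(390*(r1-r0)/(c1-c0))),interpolation=cv2.INTER_NEAREST))
h=max(a.shape[0] for a in outs)
cv2.imwrite("pics/g.png",cv2.hconcat([cv2.copyMakeBorder(i,0,h-i.shape[0],0,0,cv2.BORDER_CONSTANT) for i in outs]))
E
```

```text
top [155. 149. 149.] [ 74.         151.         156.66666667 195.         202.66666667]
1 [17 13 31  4 56] ymin,max 0.1435 0.2549 x 0.6389 0.6499
  fit [0.09487507 0.62589015] deg 5.419718426856979
2 [56 15 23  4 44] ymin,max 0.0292 0.1102 x 0.6317 0.643
  fit [-0.11022325  0.64366474] deg -6.28993656902523
3 [15 33 30  4 53] ymin,max 0.1538 0.2613 x 0.565 0.5759
  fit [0.09130285 0.55217652] deg 5.216803931083887
4 [54 36 22  8 47] ymin,max 0.0396 0.117 x 0.5399 0.5653
  fit [0.29044218 0.5319551 ] deg 16.195526040885262
side [122. 116. 114.] [ 31.16333333 117.66666667 123.33333333 145.66666667 168.66666667]
1 [47  9  8 15 27] ymin,max 0.0297 0.0899 x 0.6289 0.641
  fit [-0.1355478   0.64247229] deg -7.719270317634802
2 [66 22 16 12 35] ymin,max 0.0371 0.0969 x 0.5358 0.5609
  fit [0.36186134 0.52609702] deg 19.893231313930233
3 [15 34 24 28 69] ymin,max 0.1403 0.2571 x 0.6352 0.6519
  fit [0.10015321 0.6235605 ] deg 5.719284132663331
4 [35 44 24 29 71] ymin,max 0.145 0.264 x 0.5619 0.5775
  fit [0.09993168 0.54883785] deg 5.7067175846340055
```

View pics/g.png

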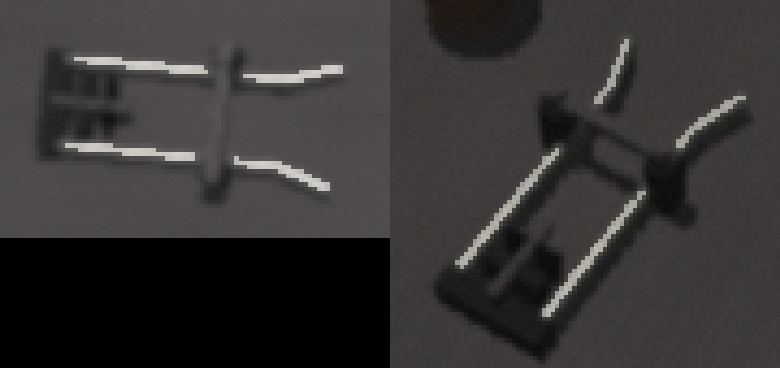

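```bash
python3 - <<'E'
import pickle
from h import *
im=pickle.load(open("top0.pkl","rb"));g=im["color"].astype(float).mean(2)
for r in range(170,186,2): print(r,g[r,280:302].astype(int))
print(plane(im,[(290.6,176)],0.0645))
a=np.radians(84.5);d=np.array([np.cos(a),np.sin(a)]);B=np.array([0.6004,0.132])
n=np.array([-d[1],d[0]])
for n_ in("top","side"):
    im=pickle.load(open(n_+"0.pkl","rb"))
    o=im["color"][:,:,::-1].copy();o=cv2.resize(o,None,fx=4,fy=4,interpolation=cv2.INTER_CUBIC)
    for s,t,z in [(-98,0,0),(0,58,64.5),(0,-58,64.5),(-98,48.5,22),(-98,-48.5,22),(-50,33,22),(-50,-33,22),(140,33,22),(140,-33,22),(0,0,64.5)]:
        P=np.r_[B+d*s/1000+n*t/1000,z/1000]
        u=proj(im,P)[0]*4+1.5;cv2.circle(o,tuple(u.round().astype(int)),3,(0,0,255),-1)
    cv2.imwrite(f"pics/pg_{n_}.png",o[600:820,950:1330] if n_=="top" else o[780:1120,940:1320])
E
```

```text
170 [153 151 151 152 151 148 141 135 135 144 161 166 146 111 100 101 109 113
 113 114 117 116]
172 [153 151 154 157 154 156 155 156 156 160 162 161 148 138 145 151 153 150
 150 151 151 150]
174 [155 153 154 155 151 154 157 158 162 163 165 150 141 147 152 154 152 153
 153 154 153 153]
176 [154 151 154 153 153 155 155 155 164 167 165 147 139 146 152 156 155 155
 155 154 154 152]
178 [154 154 155 153 158 158 153 153 156 164 167 152 140 147 155 155 156 156
 155 154 153 153]
180 [155 156 155 154 153 157 153 156 159 166 159 144 139 148 153 157 156 155
 154 154 157 155]
182 [154 153 153 154 154 153 152 156 160 162 153 145 144 150 155 156 154 154
 154 152 150 154]
184 [176 179 179 173 168 166 163 168 171 163 147 142 149 156 156 155 154 154
 154 154 151 154]
[[0.59858379 0.12587276 0.0645    ]]
```

View pics/pg_top.png

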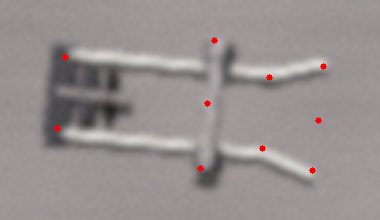

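View pics/pg_side.png

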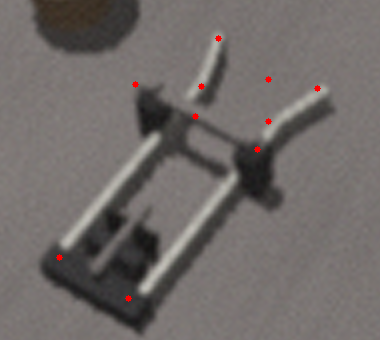

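```bash
cat >> h.py <<'E'
from scipy.spatial.transform import Rotation as R
def delta(xyz,yaw,o):
    """target TCP xyz, tool x axis at world angle yaw deg, pointing down -> cm shift & deg rotvec in tool frame"""
    R0=R.from_rotvec(o["tool_rot"]);y=np.radians(yaw)
    Rt=R.from_matrix(np.c_[[np.cos(y),np.sin(y),0],[np.sin(y),-np.cos(y),0],[0,0,-1]])
    return (R0.inv().apply(np.array(xyz)-o["tool_pos"])*100).round(2),np.degrees((R0.inv()*Rt).as_rotvec()).round(2)
def st(o):
    x=R.from_rotvec(o["tool_rot"]).as_matrix()
    print("t",o["t"],"pos",o["tool_pos"].round(4),"xyaw",np.degrees(np.arctan2(x[1,0],x[0,0])).round(2),"zax",x[:,2].round(3),"F",o["contact_force"].round(2),"open",round(o["opening"],4),"q6",o["q"][[0,5]].round(3))
E
python3 - <<'E'
from h import *
from station import ctrl
o=ctrl.get_obs();st(o)
for yaw in(-4,176): print(yaw,delta((.483,-.383,.10),yaw,o))
E
```

```text
t 0.1 pos [ 0.2373 -0.5776  0.2302] xyaw 22.33 zax [-0.     0.002 -1.   ] F [0.59 0.25 0.5 ] open 0.0854 q6 [-1.3   -0.119]
-4 (array([30.11, -8.64, 13.04]), array([-1.000e-01,  1.000e-02,  2.633e+01]))
176 (array([30.11, -8.64, 13.04]), array([-2.0000e-02, -1.4000e-01, -1.5367e+02]))
```

Request:
play_rows --motion '[[[1, 5, -1.5, 0, 0, 0, 4.4], [1, 10, -2.9, 0, 0, 0, 8.8], [1, 15, -4.3, 2, 0, 0, 13.2], [1, 20, -5.8, 5, 0, 0, 17.6], [1, 25, -7.2, 8, 0, 0, 22], [1, 30.1, -8.6, 11, 0, 0, 26.3], [1, 30.1, -8.6, 13, 0, 0, 26.3], [1, 30.1, -8.6, 15, 0, 0, 26.3], [1, 30.1, -8.6, 15.5, 0, 0, 26.3], [1, 30.1, -8.6, 15.5, 0, 0, 26.3]]]'

```text
t: 1.35
tool_pos: [0.4823, -0.3844, 0.0755]
tool_rot: [-3.138, 0.111, 0.001]
contact_force: [-0.1, 0.2, -0.8]
opening: -0.0
```

```bash
python3 - <<'E'
from h import *
from station import ctrl
o=ctrl.get_obs();st(o);print(delta((.483,-.383,.06),-4,o))
E
```

```text
t 1.35 pos [ 0.4823 -0.3844  0.0755] xyaw -4.06 zax [-0.001  0.002 -1.   ] F [-0.11  0.21 -0.81] open -0.0 q6 [-0.794  0.848]
(array([ 0.06, -0.14,  1.55]), array([-0.09,  0.04, -0.06]))
```

Now down slowly onto the lid.

Request:
play_rows --motion '[[[1, 0.1, -0.1, 0.4, 0, 0, 0], [1, 0.1, -0.1, 0.8, 0, 0, 0], [1, 0.1, -0.1, 1.2, 0, 0, 0], [1, 0.1, -0.1, 1.4, 0, 0, 0], [1, 0.1, -0.1, 1.5, 0, 0, 0], [1, 0.1, -0.1, 1.5, 0, 0, 0]]]'

```text
t: 2.1
tool_pos: [0.4833, -0.3833, 0.0604]
tool_rot: [-3.138, 0.111, 0.001]
contact_force: [0.0, -0.1, -0.6]
opening: -0.0001
```

Request:
play_rows --motion '[[[1, 0, 0, 0.1, 0, 0, 0], [1, 0, 0, 0.2, 0, 0, 0], [1, 0, 0, 0.3, 0, 0, 0]]]'

```text
t: 2.48
tool_pos: [0.4834, -0.3833, 0.0574]
tool_rot: [-3.138, 0.111, 0.001]
contact_force: [0.2, -0.3, 0.4]
opening: 0.0002
```

Request:
play_rows --motion '[[[1, 0, 0, 0.1, 0, 0, 0], [1, 0, 0, 0.2, 0, 0, 0], [1, 0, 0, 0.2, 0, 0, 0]]]'

```text
t: 2.85
tool_pos: [0.4833, -0.3833, 0.0553]
tool_rot: [-3.138, 0.111, 0.001]
contact_force: [0.6, 0.0, -0.3]
opening: 0.0001
```

Request:
play_rows --motion '[[[1, 0, 0, 0.1, 0, 0, 0], [1, 0, 0, 0.1, 0, 0, 0]]]'

```text
t: 3.1
tool_pos: [0.4835, -0.3834, 0.0549]
tool_rot: [-3.138, 0.111, 0.001]
contact_force: [-1.3, 1.2, 4.0]
opening: 0.0002
```

Request:
play_rows --motion '[[[1, 0, 0, 0.1, 0, 0, 0], [1, 0, 0, 0.1, 0, 0, 0]]]'

```text
t: 3.35
tool_pos: [0.4835, -0.3835, 0.0548]
tool_rot: [-3.138, 0.111, 0.001]
contact_force: [-2.5, 2.1, 6.1]
opening: -0.0003
```

Request:
play_rows --motion '[[[1, 0, 0, 0.1, 0, 0, 0], [1, 0, 0, 0.1, 0, 0, 0]]]'

```text
t: 3.6
tool_pos: [0.4835, -0.3835, 0.0547]
tool_rot: [-3.138, 0.111, 0.002]
contact_force: [-2.9, 3.0, 7.1]
opening: 0.0001
```

Request:
play_rows --motion '[[[1, 0, 0, 0.1, 0, 0, 0], [1, 0, 0, 0.2, 0, 0, 0], [1, 0, 0, 0.2, 0, 0, 0]]]'

```text
t: 3.98
tool_pos: [0.4834, -0.3835, 0.0536]
tool_rot: [-3.138, 0.111, 0.003]
contact_force: [-3.1, 2.0, 6.3]
opening: 0.0
```

Request:
play_rows --motion '[[[1, 0, 0, 0.1, 0, 0, 0], [1, 0, 0, 0.2, 0, 0, 0], [1, 0, 0, 0.2, 0, 0, 0]]]'

```text
t: 4.35
tool_pos: [0.4835, -0.3834, 0.0525]
tool_rot: [-3.137, 0.11, 0.003]
contact_force: [-2.9, 2.4, 5.8]
opening: -0.0003
```

Request:
play_rows --motion '[[[1, 0, 0, 0.1, 0, 0, 0], [1, 0, 0, 0.2, 0, 0, 0], [1, 0, 0, 0.2, 0, 0, 0]]]'

```text
t: 4.72
tool_pos: [0.4834, -0.3835, 0.0514]
tool_rot: [-3.137, 0.11, 0.004]
contact_force: [-2.1, 3.0, 6.3]
opening: -0.0002
```

Request:
play_rows --motion '[[[1, 0, 0, 0.1, 0, 0, 0], [1, 0, 0, 0.2, 0, 0, 0], [1, 0, 0, 0.2, 0, 0, 0]]]'

```text
t: 5.1
tool_pos: [0.4835, -0.3835, 0.0503]
tool_rot: [-3.137, 0.11, 0.004]
contact_force: [-2.6, 2.2, 5.6]
opening: 0.0
```

Request:
play_rows --motion '[[[1, 0, 0, 0.1, 0, 0, 0], [1, 0, 0, 0.2, 0, 0, 0], [1, 0, 0, 0.2, 0, 0, 0]]]'

```text
t: 5.48
tool_pos: [0.4835, -0.3835, 0.05]
tool_rot: [-3.137, 0.11, 0.005]
contact_force: [-4.4, 3.5, 10.6]
opening: -0.0003
```

Request:
play_rows --motion '[[[1, 0, 0, 0.2, 0, 0, 0], [1, 0, 0, 0.3, 0, 0, 0], [1, 0, 0, 0.3, 0, 0, 0], [1, 0, 0, 0.3, 0, 0, 0]]]'

```text
t: 5.98
tool_pos: [0.4835, -0.3836, 0.05]
tool_rot: [-3.136, 0.11, 0.007]
contact_force: [-7.2, 6.2, 16.7]
opening: 0.0002
```

Request:
play_rows --motion '[[[1, 0, 0, -1, 0, 0, 0], [0, 0, 0, -4, 0, 0, 0], [-1, -1.5, 0, -7, 0, 0, 0], [-1, -3.5, 0, -7, 0, 0, 0], [-1, -3.5, 0, -7, 0, 0, 0], [-1, -3.5, 0, -7, 0, 0, 0]]]'

```text
t: 6.72
tool_pos: [0.4491, -0.3812, 0.1196]
tool_rot: [-3.136, 0.11, 0.007]
contact_force: [-0.4, -0.6, -0.9]
opening: 0.0852
```

```bash
python3 - <<'E'
from h import *
from station import ctrl
import pickle
o=ctrl.get_obs();st(o)
o_=[]
for n in("side","top"):
    im=ctrl.get_image(n);pickle.dump(im,open(f"{n}1.pkl","wb"));o_.append(im["color"][...,::-1])
a=cv2.resize(o_[0][90:190,330:450],(400,333),interpolation=cv2.INTER_CUBIC);b=cv2.resize(o_[1][160:260,390:510],(400,333),interpolation=cv2.INTER_CUBIC)
cv2.imwrite("pics/d1.png",cv2.hconcat([a,b]))
y=np.radians(-4);c=np.array([.4835,-.3835])-0.035*np.array([np.cos(y),np.sin(y)])
print(c,delta((*c,.010),-4,o))
E
```

```text
t 6.725 pos [ 0.4491 -0.3812  0.1196] xyaw -4.01 zax [-0.004  0.004 -1.   ] F [-0.45 -0.65 -0.86] open 0.0852 q6 [-0.83   0.811]
[ 0.44858526 -0.38105852] (array([ 0.  ,  0.03, 10.96]), array([-0.22,  0.25, -0.01]))
```

View pics/d1.png

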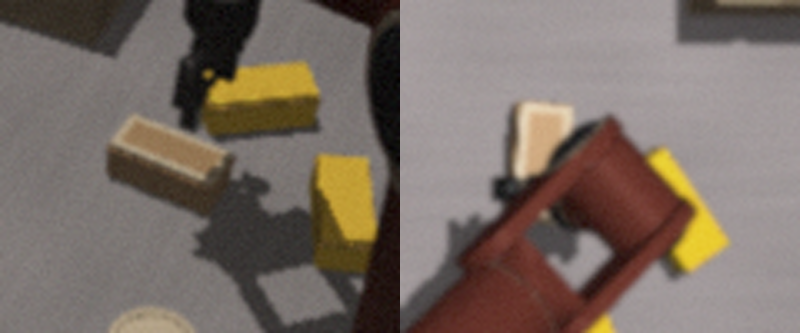

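Request:
play_rows --motion '[[[-1, 0, 0, 3, -0.2, 0.2, 0], [-1, 0, 0, 6, -0.2, 0.2, 0], [-1, 0, 0, 9, -0.2, 0.2, 0], [-1, 0, 0, 10.5, -0.2, 0.2, 0], [-1, 0, 0, 11.5, -0.2, 0.2, 0], [-1, 0, 0, 11.5, -0.2, 0.2, 0]]]'

```text
t: 7.58
tool_pos: [0.4488, -0.3806, 0.0043]
tool_rot: [-3.139, 0.109, 0.002]
contact_force: [-0.4, 0.5, -0.2]
opening: 0.0853
```

Request:
play_rows --motion '[[[1, 0, 0, 0, 0, 0, 0], [1, 0, 0, 0, 0, 0, 0], [1, 0, 0, 0, 0, 0, 0], [1, 0, 0, 0, 0, 0, 0], [1, 0, 0, 0, 0, 0, 0], [1, 0, 0, 0, 0, 0, 0]]]' --newtons 35

```text
t: 8.32
tool_pos: [0.4496, -0.3816, 0.0059]
tool_rot: [3.139, -0.109, 0.001]
contact_force: [-0.4, 0.2, 5.9]
opening: 0.0598
```

```bash
python3 - <<'E'
from h import *
from station import ctrl
o=ctrl.get_obs();st(o)
a=np.radians(84.5);d=np.array([np.cos(a),np.sin(a)]);B=np.array([0.600,0.129])
for s in(-.20,-.16,-.115):
    p=B+d*s;print(s,p,delta((*p,.0045),84.5,o))
E
```

```text
t 8.325 pos [ 0.4496 -0.3816  0.0059] xyaw -3.99 zax [ 0.    -0.001 -1.   ] F [-0.41  0.2   5.89] open 0.0598 q6 [-0.83   0.811]
-0.2 [ 0.58083085 -0.07007924] (array([ 10.92, -31.99,   0.1 ]), array([ 7.000e-02,  3.000e-02, -8.849e+01]))
-0.16 [ 0.58466468 -0.03026339] (array([ 11.03, -35.99,   0.1 ]), array([ 7.000e-02,  3.000e-02, -8.849e+01]))
-0.115 [0.58897774 0.01452944] (array([ 11.15, -40.49,   0.1 ]), array([ 7.000e-02,  3.000e-02, -8.849e+01]))
```

Request:
play_rows --motion '[[[1, 0, 0, -0.1, 0, 0, 0], [1, 0.4, -1, -0.1, 0, 0, -3], [1, 1.1, -3, -0.1, 0, 0, -9], [1, 1.9, -5, -0.1, 0, 0, -15], [1, 2.6, -7, -0.1, 0, 0, -21], [1, 3.4, -9, -0.1, 0, 0, -28], [1, 4.2, -11, -0.1, 0, 0, -34], [1, 4.9, -13, -0.1, 0, 0, -40], [1, 5.7, -15, -0.1, 0, 0, -46], [1, 6.4, -17, -0.1, 0, 0, -53], [1, 7.2, -19, -0.1, 0, 0, -59], [1, 8, -21, -0.1, 0, 0, -65], [1, 8.7, -23, -0.1, 0, 0, -71], [1, 9.5, -25, -0.1, 0, 0, -78], [1, 10.2, -27, -0.1, 0, 0, -84], [1, 10.8, -28.5, -0.1, 0, 0, -88.5], [1, 10.8, -28.5, -0.1, 0, 0, -88.5], [1, 10.8, -28.5, -0.1, 0, 0, -88.5]]]'

```text
t: 10.58
tool_pos: [0.5765, -0.1046, 0.0061]
tool_rot: [2.325, 2.112, -0.002]
contact_force: [0.2, 0.2, -2.0]
opening: 0.0596
```

```bash
python3 - <<'E'
from h import *
from station import ctrl
import pickle
o=ctrl.get_obs();st(o)
o_=[]
for n in("side","top"):
    im=ctrl.get_image(n);pickle.dump(im,open(f"{n}2.pkl","wb"));o_.append(im["color"][...,::-1])
a=cv2.resize(o_[0][180:280,240:360],(400,333),interpolation=cv2.INTER_CUBIC);b=cv2.resize(o_[1][130:230,240:360],(400,333),interpolation=cv2.INTER_CUBIC)
cv2.imwrite("pics/d2.png",cv2.hconcat([a,b]))
E
```

```text
t 10.575 pos [ 0.5765 -0.1046  0.0061] xyaw 84.5 zax [-0.001 -0.001 -1.   ] F [ 0.21  0.17 -2.03] open 0.0596 q6 [-0.306 -0.21 ]
```

View pics/d2.png

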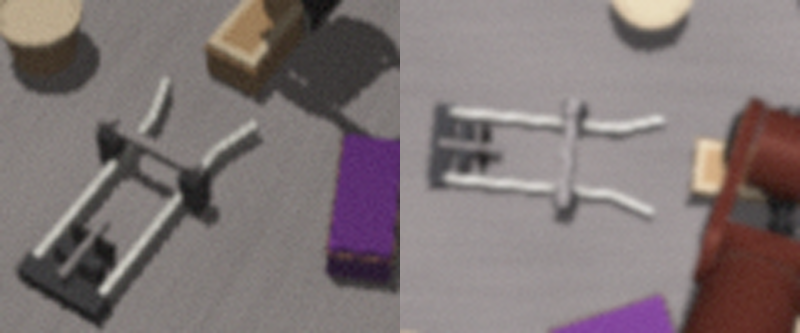

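```bash
python3 - <<'E'
from h import *
import pickle
a=np.radians(84.5);d=np.array([np.cos(a),np.sin(a)]);B=np.array([0.600,0.129]);n=np.array([-d[1],d[0]])
for nm,roi in(("top",(165,195,322,338)),("side",(178,212,300,330))):
    im=pickle.load(open(nm+"2.pkl","rb"));r0,r1,c0,c1=roi
    hsv=cv2.cvtColor(im["color"],cv2.COLOR_RGB2HSV)[r0:r1,c0:c1]
    m,s=bigmask((hsv[...,1]>45)&(hsv[...,2]>(120 if nm=="top" else 95)))
    y,x=np.nonzero(m);P=plane(im,np.c_[x+c0,y+r0],0.05)[:,:2]-B
    s_=P@d*1e3;t_=P@n*1e3
    print(nm,"front s",s_.min().round(1),s_.max().round(1))
    for lo in range(-200,-125,8):
        k=(s_>=lo)&(s_<lo+8)
        if k.sum()>3: print(lo,k.sum(),t_[k].min().round(1),t_[k].max().round(1))
    # gauge rails again in same image
    R0=(150,205,240,330) if nm=="top" else (195,280,235,325)
    r0,r1,c0,c1=R0;g=im["color"][r0:r1,c0:c1].astype(float).mean(2);m=g>np.median(g)+32
    y,x=np.nonzero(m);P=plane(im,np.c_[x+c0,y+r0],0.022)[:,:2]-B;s_=P@d*1e3;t_=P@n*1e3
    for sg in(1,-1):
        k=(s_>20)&(s_<125)&(sg*t_>25)&(sg*t_<50);print(" rail",sg,k.sum(),np.polyfit(s_[k],t_[k],1),t_[k].mean())
E
```

```text
top front s -172.2 -136.2
-176 11 -23.9 19.7
-168 37 -31.1 27.6
-160 37 -30.0 28.3
-152 35 -29.3 25.8
-144 35 -28.6 26.2
 rail 1 51 [7.32727997e-03 3.57230526e+01] 36.23710276116567
 rail -1 55 [ 1.56627453e-03 -3.81138850e+01] -38.00216607018891
side front s -219.9 -133.2
-200 24 -25.8 14.3
-192 24 -26.3 16.6
-184 23 -27.2 13.2
-176 31 -27.7 25.1
-168 29 -25.8 29.6
-160 38 -29.1 29.0
-152 29 -27.2 27.9
-144 39 -28.1 30.2
-136 14 -25.8 31.8
 rail 1 69 [1.95419136e-03 3.75321381e+01] 37.67577519479031
 rail -1 65 [-1.83516255e-03 -3.62716314e+01] -36.41122306323433
```

Request:
play_rows --motion '[[[1, 1, 0, 0, 0, 0, 0], [1, 2, 0, 0, 0, 0, 0], [1, 3, 0, 0, 0, 0, 0], [1, 4, 0, 0, 0, 0, 0], [1, 5, 0, 0, 0, 0, 0], [1, 5.5, 0, 0, 0, 0, 0], [1, 6, 0, 0, 0, 0, 0], [1, 6.5, 0, 0, 0, 0, 0], [1, 6.5, 0, 0, 0, 0, 0]]]'

```text
t: 11.8
tool_pos: [0.5828, -0.0402, 0.0061]
tool_rot: [2.326, 2.112, -0.002]
contact_force: [-1.0, 0.3, -1.8]
opening: 0.0594
```

Request:
play_rows --motion '[[[1, 0.4, 0, 0, 0, 0, 0], [1, 0.8, 0, 0, 0, 0, 0], [1, 1.2, 0, 0, 0, 0, 0], [1, 1.6, 0, 0, 0, 0, 0], [1, 2, 0, 0, 0, 0, 0], [1, 2, 0, 0, 0, 0, 0]]]'

```text
t: 12.55
tool_pos: [0.5848, -0.0198, 0.006]
tool_rot: [2.325, 2.112, -0.001]
contact_force: [0.1, 0.1, -2.7]
opening: 0.06
```

Request:
play_rows --motion '[[[1, 0.4, 0, 0, 0, 0, 0], [1, 0.8, 0, 0, 0, 0, 0], [1, 1.2, 0, 0, 0, 0, 0], [1, 1.5, 0, 0, 0, 0, 0], [1, 1.5, 0, 0, 0, 0, 0]]]'

```text
t: 13.18
tool_pos: [0.5862, -0.0044, 0.006]
tool_rot: [-2.325, -2.113, 0.001]
contact_force: [0.6, -0.9, -2.1]
opening: 0.0595
```

Request:
play_rows --motion '[[[1, 0.4, 0, 0, 0, 0, 0], [1, 0.8, 0, 0, 0, 0, 0], [1, 1.2, 0, 0, 0, 0, 0], [1, 1.5, 0, 0, 0, 0, 0], [1, 1.5, 0, 0, 0, 0, 0]]]'

```text
t: 13.8
tool_pos: [0.5877, 0.0109, 0.0059]
tool_rot: [-2.324, -2.113, 0.0]
contact_force: [0.2, 0.8, -1.5]
opening: 0.0597
```

```bash
python3 - <<'E'
from h import *
from station import ctrl
import pickle
o=ctrl.get_obs();st(o)
o_=[]
for n in("side","top"):
    im=ctrl.get_image(n);pickle.dump(im,open(f"{n}3.pkl","wb"));o_.append(im["color"][...,::-1])
a=cv2.resize(o_[0][180:280,240:360],(400,333),interpolation=cv2.INTER_CUBIC);b=cv2.resize(o_[1][130:230,240:360],(400,333),interpolation=cv2.INTER_CUBIC)
cv2.imwrite("pics/d3.png",cv2.hconcat([a,b]))
E
```

```text
t 13.8 pos [0.5877 0.0109 0.0059] xyaw 84.54 zax [-0.  0. -1.] F [ 0.16  0.8  -1.45] open 0.0597 q6 [-0.108 -0.013]
```

View pics/d3.png

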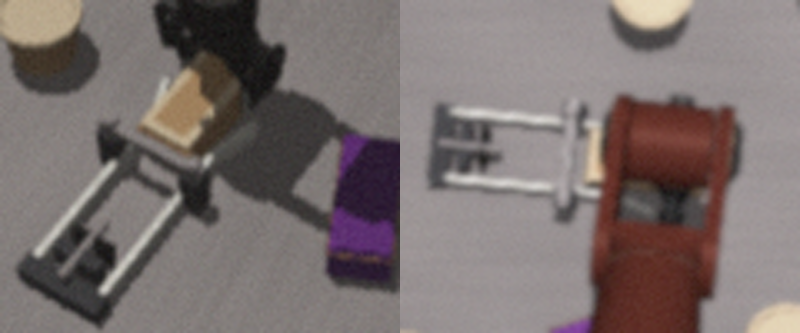

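Request:
play_rows --motion '[[[-1, 0, 0, 0, 0, 0, 0], [-1, 0, 0, 0, 0, 0, 0], [-1, 0, 0, 0, 0, 0, 0], [-1, 0, 0, 0, 0, 0, 0], [-1, 0, 0, -1, 0, 0, 0], [-1, 0, 0, -3, 0, 0, 0], [-1, 0, 0, -6, 0, 0, 0], [-1, 0, 0, -8, 0, 0, 0], [1, -3, 0, -8, 0, 0, 0], [1, -6.5, 0, -8, 0, 0, 0], [1, -6.5, 0, -8, 0, 0, 0], [1, -6.5, 0, -8, 0, 0, 0], [1, -6.5, 0, -5, 0, 0, 0], [1, -6.5, 0, -2.5, 0, 0, 0], [1, -6.5, 0, -1.4, 0, 0, 0], [1, -6.5, 0, -1.4, 0, 0, 0]]]'

```text
t: 15.9
tool_pos: [0.581, -0.0533, 0.0194]
tool_rot: [-2.323, -2.113, 0.002]
contact_force: [0.6, -1.1, 0.4]
opening: -0.0001
```

```bash
python3 - <<'E'
from h import *
from station import ctrl
import pickle
o=ctrl.get_obs();st(o)
a=np.radians(84.5);d=np.array([np.cos(a),np.sin(a)]);B=np.array([0.600,0.129]);n=np.array([-d[1],d[0]])
p=o["tool_pos"][:2]-B;print("s,t",p@d,p@n)
o_=[]
for nn in("side","top"):
    im=ctrl.get_image(nn);pickle.dump(im,open(f"{nn}4.pkl","wb"));o_.append(im["color"][...,::-1])
a=cv2.resize(o_[0][150:250,250:370],(400,333),interpolation=cv2.INTER_CUBIC);b=cv2.resize(o_[1][130:230,240:360],(400,333),interpolation=cv2.INTER_CUBIC)
cv2.imwrite("pics/d4.png",cv2.hconcat([a,b]))
E
```

```text
t 15.9 pos [ 0.581  -0.0533  0.0194] xyaw 84.58 zax [-0.002  0.    -1.   ] F [ 0.56 -1.15  0.37] open -0.0001 q6 [-0.219 -0.124]
s,t -0.1832576392661796 0.001442261589333818
```

View pics/d4.png

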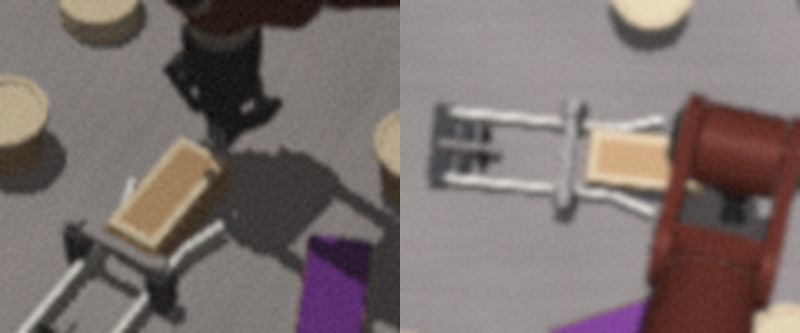

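Request:
play_rows --motion '[[[1, 0.5, 0.1, 0, 0, 0, 0], [1, 1, 0.1, 0, 0, 0, 0], [1, 1.5, 0.1, 0, 0, 0, 0], [1, 1.8, 0.1, 0, 0, 0, 0], [1, 2.1, 0.1, 0, 0, 0, 0], [1, 2.4, 0.1, 0, 0, 0, 0], [1, 2.7, 0.1, 0, 0, 0, 0], [1, 3, 0.1, 0, 0, 0, 0], [1, 3.3, 0.1, 0, 0, 0, 0]]]'

```text
t: 17.12
tool_pos: [0.5864, -0.021, 0.021]
tool_rot: [2.324, 2.113, 0.001]
contact_force: [0.0, -1.5, -0.8]
opening: -0.0003
```

Request:
play_rows --motion '[[[1, 0.3, 0, 0, 0, 0, 0], [1, 0.6, 0, 0, 0, 0, 0], [1, 0.9, 0, 0, 0, 0, 0], [1, 1.2, 0, 0, 0, 0, 0], [1, 1.5, 0, 0, 0, 0, 0], [1, 1.8, 0, 0, 0, 0, 0], [1, 2.1, 0, 0, 0, 0, 0]]]'

```text
t: 18.0
tool_pos: [0.5884, 0.0001, 0.021]
tool_rot: [2.324, 2.113, 0.001]
contact_force: [0.5, -0.9, -0.4]
opening: 0.0001
```

```bash
cat > look.py <<'E'
from h import *
from station import ctrl
import pickle,sys
k=sys.argv[1]
o=ctrl.get_obs();st(o)
a=np.radians(84.5);d=np.array([np.cos(a),np.sin(a)]);B=np.array([0.600,0.129]);n=np.array([-d[1],d[0]])
p=o["tool_pos"][:2]-B;print("s,t",p@d,p@n)
o_=[]
for nn in("side","top"):
    im=ctrl.get_image(nn);pickle.dump(im,open(f"{nn}{k}.pkl","wb"));o_.append(im["color"][...,::-1])
a=cv2.resize(o_[0][180:280,240:360],(400,333),interpolation=cv2.INTER_CUBIC);b=cv2.resize(o_[1][130:230,240:360],(400,333),interpolation=cv2.INTER_CUBIC)
cv2.imwrite(f"pics/d{k}.png",cv2.hconcat([a,b]))
E
python3 look.py 5
```

```text
t 18.0 pos [5.884e-01 1.000e-04 2.100e-02] xyaw 84.56 zax [ 0.001 -0.    -1.   ] F [ 0.5  -0.91 -0.36] open 0.0001 q6 [-0.126 -0.031]
s,t -0.12938871911170707 -0.0008482006341182027
```

View pics/d5.png

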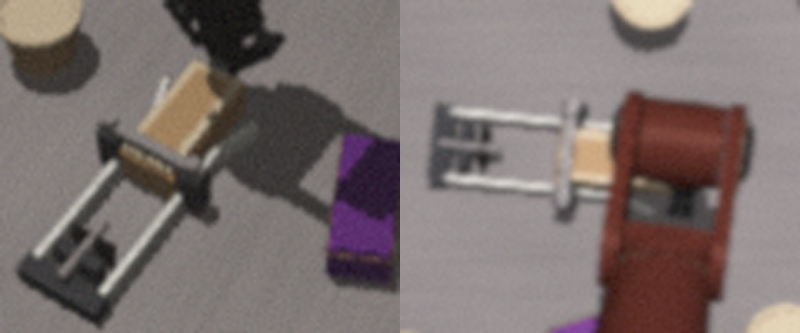

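Request:
play_rows --motion '[[[1, 0.3, 0, 0, 0, 0, 0], [1, 0.6, 0, 0, 0, 0, 0], [1, 0.9, 0, 0, 0, 0, 0], [1, 1.2, 0, 0, 0, 0, 0], [1, 1.5, 0, 0, 0, 0, 0], [1, 1.8, 0, 0, 0, 0, 0], [1, 2.1, 0, 0, 0, 0, 0], [1, 2.4, 0, 0, 0, 0, 0]]]'

```text
t: 19.1
tool_pos: [0.5907, 0.0245, 0.0209]
tool_rot: [2.324, 2.113, 0.001]
contact_force: [0.1, -1.6, 0.0]
opening: 0.0004
```

Request:
play_rows --motion '[[[1, 0.3, 0, 0, 0, 0, 0], [1, 0.6, 0, 0, 0, 0, 0], [1, 0.9, 0, 0, 0, 0, 0], [1, 1.2, 0, 0, 0, 0, 0], [1, 1.5, 0, 0, 0, 0, 0], [1, 1.8, 0, 0, 0, 0, 0], [1, 2.1, 0, 0, 0, 0, 0]]]'

```text
t: 19.98
tool_pos: [0.5927, 0.0456, 0.0209]
tool_rot: [2.324, 2.113, 0.001]
contact_force: [-0.3, -0.8, 1.1]
opening: -0.0001
```

```bash
python3 look.py 6
```

```text
t 19.975 pos [0.5927 0.0456 0.0209] xyaw 84.57 zax [ 0.001  0.    -1.   ] F [-0.31 -0.79  1.08] open -0.0001 q6 [-0.048  0.046]
s,t -0.08371701973128585 -0.0007353584387946302
```

View pics/d6.png

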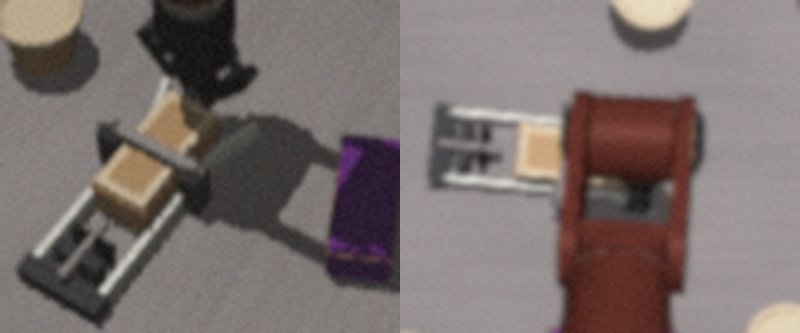

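Request:
play_rows --motion '[[[1, 0.2, 0, 0, 0, 0, 0], [1, 0.4, 0, 0, 0, 0, 0], [1, 0.6, 0, 0, 0, 0, 0], [1, 0.8, 0, 0, 0, 0, 0], [1, 1, 0, 0, 0, 0, 0]]]'

```text
t: 20.7
tool_pos: [0.5937, 0.056, 0.021]
tool_rot: [2.324, 2.114, 0.002]
contact_force: [0.4, -1.2, 0.8]
opening: -0.0007
```

Request:
play_rows --motion '[[[1, 0.2, 0, 0, 0, 0, 0], [1, 0.35, 0, 0, 0, 0, 0], [1, 0.5, 0, 0, 0, 0, 0]]]'

```text
t: 21.08
tool_pos: [0.5942, 0.0611, 0.021]
tool_rot: [2.324, 2.114, 0.002]
contact_force: [0.6, -0.6, 0.8]
opening: -0.0003
```

Request:
play_rows --motion '[[[1, 0.2, 0, 0, 0, 0, 0], [1, 0.3, 0, 0, 0, 0, 0], [1, 0.4, 0, 0, 0, 0, 0]]]'

```text
t: 21.45
tool_pos: [0.5945, 0.0651, 0.0209]
tool_rot: [2.324, 2.114, 0.002]
contact_force: [1.0, -1.1, -0.7]
opening: 0.0
```

Request:
play_rows --motion '[[[1, 0.2, 0, 0, 0, 0, 0], [1, 0.3, 0, 0, 0, 0, 0], [1, 0.4, 0, 0, 0, 0, 0]]]'

```text
t: 21.82
tool_pos: [0.5949, 0.0692, 0.0209]
tool_rot: [2.324, 2.114, 0.002]
contact_force: [0.7, -0.9, 0.4]
opening: -0.0003
```

Request:
play_rows --motion '[[[1, 0.2, 0, 0, 0, 0, 0], [1, 0.3, 0, 0, 0, 0, 0], [1, 0.4, 0, 0, 0, 0, 0]]]'

```text
t: 22.2
tool_pos: [0.5953, 0.0732, 0.0209]
tool_rot: [2.324, 2.114, 0.002]
contact_force: [-0.4, -1.6, 0.5]
opening: 0.0
```

Request:
play_rows --motion '[[[1, 0.2, 0, 0, 0, 0, 0], [1, 0.3, 0, 0, 0, 0, 0], [1, 0.4, 0, 0, 0, 0, 0]]]'

```text
t: 22.58
tool_pos: [0.5957, 0.0773, 0.021]
tool_rot: [2.324, 2.114, 0.002]
contact_force: [0.2, -1.3, 0.0]
opening: 0.0
```

Request:
play_rows --motion '[[[1, 0.2, 0, 0, 0, 0, 0], [1, 0.3, 0, 0, 0, 0, 0]]]'

```text
t: 22.82
tool_pos: [0.596, 0.0804, 0.021]
tool_rot: [2.324, 2.114, 0.002]
contact_force: [-0.1, -1.2, 0.6]
opening: -0.0001
```

Request:
play_rows --motion '[[[1, 0.2, 0, 0, 0, 0, 0], [1, 0.3, 0, 0, 0, 0, 0]]]'

```text
t: 23.08
tool_pos: [0.5962, 0.083, 0.021]
tool_rot: [2.323, 2.114, 0.0]
contact_force: [-1.1, -3.9, 0.4]
opening: 0.0001
```

Request:
play_rows --motion '[[[1, 0.2, 0, 0, 0, 0, 0], [1, 0.3, 0, 0, 0, 0, 0]]]'

```text
t: 23.32
tool_pos: [0.5964, 0.0849, 0.021]
tool_rot: [2.321, 2.113, -0.003]
contact_force: [-1.8, -7.8, 1.4]
opening: -0.0004
```

Request:
play_rows --motion '[[[1, 0.2, 0, 0, 0, 0, 0], [1, 0.3, 0, 0, 0, 0, 0]]]'

```text
t: 23.58
tool_pos: [0.5965, 0.0861, 0.021]
tool_rot: [2.319, 2.112, -0.008]
contact_force: [-2.6, -9.4, 1.1]
opening: -0.0001
```

```bash
python3 look.py 7
```

```text
t 23.575 pos [0.5965 0.0861 0.021 ] xyaw 84.65 zax [-0.001 -0.007 -1.   ] F [-2.57 -9.4   1.1 ] open -0.0001 q6 [0.023 0.12 ]
s,t -0.043081470867756634 -0.0006091600732927725
```

View pics/d7.png

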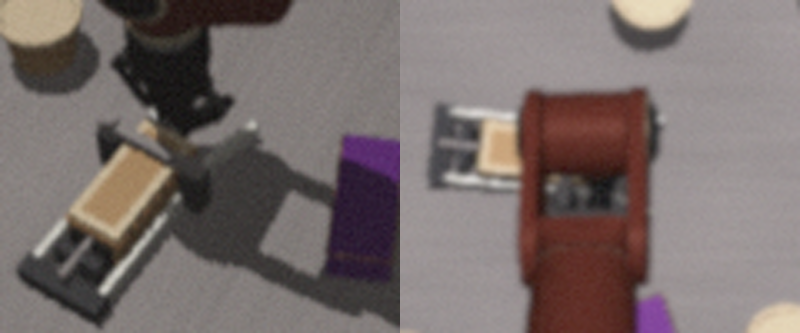

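Request:
play_rows --motion '[[[1, 0.2, 0, 0, 0, 0, 0], [1, 0.2, 0, 0, 0, 0, 0], [1, 0.2, 0, 0, 0, 0, 0], [1, 0.2, 0, 0, 0, 0, 0]]]'

```text
t: 24.18
tool_pos: [0.5965, 0.0861, 0.0211]
tool_rot: [2.318, 2.111, -0.013]
contact_force: [-1.9, -9.1, 1.0]
opening: -0.0001
```

Request:
play_rows --motion '[[[1, 0, 0, 0, 0, 0, 0], [1, -0.1, 0, 0, 0, 0, 0], [1, -0.2, 0, 0, 0, 0, 0], [1, -0.3, 0, 0, 0, 0, 0], [1, -0.4, 0, 0, 0, 0, 0], [1, -0.5, 0, 0, 0, 0, 0], [1, -0.6, 0, 0, 0, 0, 0], [1, -0.8, 0, 0, 0, 0, 0], [1, -1.2, 0, 0, 0, 0, 0], [1, -2, 0, 0, 0, 0, 0], [1, -4, 0, 0, 0, 0, 0], [1, -7, 0, 0, 0, 0, 0], [1, -10, 0, 0, 0, 0, 0], [1, -13, 0, -2, 0, 0, 0], [1, -15, 0, -7, 0, 0, 0], [1, -15, 0, -13, 0, 0, 0], [1, -17, 8, -16, 0, 0, 0], [1, -19, 13, -16, 0, 0, 0], [1, -21, 13, -16, 0, 0, 0], [1, -21, 13, -16, 0, 0, 0]]]'

```text
t: 26.68
tool_pos: [0.7068, -0.1365, 0.1828]
tool_rot: [2.321, 2.107, -0.013]
contact_force: [-0.4, -0.2, -0.5]
opening: 0.0001
```

```bash
python3 look.py 8; python3 - <<'E'
from h import *
import pickle
a=np.radians(84.5);d=np.array([np.cos(a),np.sin(a)]);B=np.array([0.600,0.129]);n=np.array([-d[1],d[0]])
for nm,roi in(("top",(160,195,255,312)),("side",(205,265,255,310))):
    im=pickle.load(open(nm+"8.pkl","rb"));r0,r1,c0,c1=roi
    hsv=cv2.cvtColor(im["color"],cv2.COLOR_RGB2HSV)[r0:r1,c0:c1]
    m=(hsv[...,1]>45)&(hsv[...,2]>(120 if nm=="top" else 95))
    y,x=np.nonzero(m);P=plane(im,np.c_[x+c0,y+r0],0.05)[:,:2]-B
    r=cv2.minAreaRect((np.c_[P@d,P@n]*1e3).astype(np.float32));print(nm,r)
E
```

```text
t 26.675 pos [ 0.7068 -0.1365  0.1828] xyaw 84.48 zax [-0.002 -0.011 -1.   ] F [-0.41 -0.2  -0.54] open 0.0001 q6 [-0.29  -0.192]
s,t -0.25403429356134205 -0.131772874074553
top ((28.016223907470703, 0.6199169158935547), (133.93960571289062, 61.38106918334961), 0.027467135339975357)
side ((29.940170288085938, 3.0948753356933594), (62.958953857421875, 133.31057739257812), 89.16756439208984)
```

View pics/d8.png

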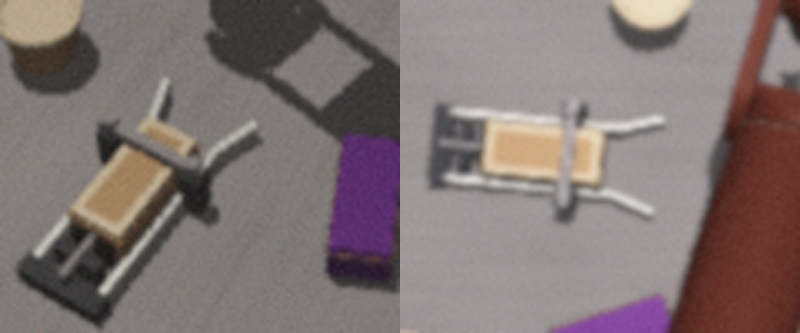

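```bash
python3 -c "
from station import ctrl
print(ctrl.finish_job())"
```

```text
the job is handed in; nothing more can be done
None
```

The job is handed in at about 27 s of the 67 s allowed. The lid is home and the box is in the gauge lane, under the bar, released.

- **Lid:** I pressed it down with the shut fingers. It moved at 6–7 N and stopped hard with its top at 0.050 m. The peak reading was about 17 N upward, about 19 N in all.
- **Gauge:** I gripped the box near its rear end, slid it flat into the lane, then let go and pushed it from behind. It met the stop with the box's front end roughly 94 mm past the bar, and the force then rose about 2 N per mm. I held it for half a second at about 9 N, never above 10 N, then backed off slowly.
- **Last pictures:**
  - **Along the lane:** the middle of the box is 28–30 mm beyond the bar, which is inside the 6–60 mm window.
  - **Direction:** it is within about 1° of the lane's direction, inside the limit.
  - **Side to side:** the top view puts it 0.6 mm off the lane's centre and the side view 3.1 mm, which disagree by about the calibration error. Both are inside the 8 mm limit.
- **After release:** the spring should have eased the box back a few millimetres, so it rests against the stop rather than pressing on it with 9 N.
- **Bystanders:** I did not measure their positions again. The arm's path kept clear of them, and I felt no unexpected contact.

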